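# Seat a collet holder in the setting stand's taper

## Task

Take the tool holder with the hexagonal nut out of the wooden rack and nest its steel taper in the floating sleeve of the black setting stand. Turn it under light downward pressure until its two flange slots drop over the sleeve's keys and the flange sits fully home on the sleeve, then let go of it. Go gently: never lean or drop the holder hard on the stand, and leave the other holders and tools where they are.

Things in the scene. Friction and masses are not known exactly. Their poses are not given: they have to be found in the camera images.
- collet_holder: The steel holder to seat, upright, taper down; 0.33 to 0.59 kg. Origin: centre of the taper's small lower end, z up its axis. Taper 29 mm across at z = 0, 44 mm at z = 34 mm. Round flange 60 mm across, z = 34 to 44 mm, with two open slots 15 mm wide, cut in to 20 mm from the axis, at the ends of its own x axis. It starts hanging in any of the rack's places, its x within 0.5 rad of the rack's.
- nut (a point): Centre of the holder's dark hexagonal nut, 62 mm above the holder's origin; axes as the holder's. The nut is 36 mm across flats and reaches 18 mm up and down from here; one pair of flats is square to the y axis, the others 60 degrees on. Grip it here. A 12 mm cutter shank stands on top, up to 43 mm above this point.
- stand: Black setting stand, screwed down. Origin: centre of its underside, z up. Base 130 x 110 x 10 mm (x, y), round housing 104 mm across up to z = 40 mm; the steel sleeve in it is 66 mm across, top face at z = 50 mm, its taper bore 45.4 mm across at the top to match the holder. Holder's origin in this frame: z = 21 mm with the flange on top of the keys, 16 mm fully home, slots over keys.
- sleeve_mid (a point): Point on the stand's axis at the sleeve's top face (z = 50 mm), axes as the stand's. The sleeve itself is not measured: it lies up to 3.5 mm off this point along x and along y, and slides (4 mm each way) under 2 N side force. Its two keys, opposite each other, 11 mm wide, 5 mm high, 24 to 33 mm from its axis, lie on a line turned 0.25 to 1.45 rad anticlockwise from the x axis.
- sleeve_turn (a point): Same point again, for how the sleeve turns: it is stiff (0.22 N m, stops 0 and 1.7 rad from the stand's x), so a holder pressed lightly on the keys slides round over them. The slots drop over the keys once the turn is right to about 0.07 rad; from then on the sleeve turns along with the holder. About 4 to 9 N of downward push is enough; the seated taper has 0.7 mm radial clearance.
- rack: The wooden rack, fixed: a board 90 x 290 mm (x, y), top at z = 46 mm, 12 mm thick, on end walls, with three 50 mm holes 92 mm apart along its y axis, each with a holder hanging in it. Origin: centre of its underside.
- slim_holder: Another holder, to be left in the rack: same taper and flange, round nose 26 mm across up to z = 86 mm, 8 mm shank up to z = 106 mm. Origin as for the collet holder.
- chuck_holder: Another holder, to be left in the rack: same taper and flange, round drill chuck 40 mm across, tapering at the top, up to z = 88 mm, 6 mm shank up to z = 108 mm. Origin as for the collet holder.
- level: Orange level, 230 mm long (its y) x 22 x 48 mm high, on edge. Origin: centre of its underside. Leave it alone.
- pliers: Steel needle-nose pliers lying flat, 170 mm long along their x (jaws to +x), 14 mm high. Origin: under the pivot. Leave them alone.
- ratchet: Chrome ratchet handle lying flat, 200 mm long along its x (head to +x), 30 mm high. Origin: under its middle. Leave it alone.
- canister: Red nylon zip-tie canister, 72 mm across, 116 mm high. Origin: centre of its underside. Leave it alone.
Things that resemble listed ones, but are neither listed nor needed, are in the scene too. Leave any blue or green look-alike of the collet_holder alone.

How it is judged (in metres and radians):
On the way, in this order (a step that is already met when the one before it is completed fails the run):
1. the collet holder is lifted clear of the rack (z of collet_holder in the frame of rack above 0.05 m), for 0.1 s.
2. its taper stands in the sleeve of the setting stand (horizontal distance between collet_holder and stand below 0.012 m and z of collet_holder in the frame of stand below 0.03 m), for 0.1 s.
At the end, for the whole second after the job is handed in: The collet holder is upright (0.04 rad) and at rest in the stand's sleeve, fully home: origin 12 to 18 mm above the stand's underside (home 16, on the keys 21) and within 9 mm of its axis. The other holders, level, pliers, ratchet and canister are within 20 mm of their starts (z of collet_holder in the frame of stand between 0.012 and 0.018 m and horizontal distance between collet_holder and stand below 0.009 m and angle between collet_holder's own z axis and vertical below 0.04 rad and linear speed of collet_holder below 0.01 m/s and distance of each of slim_holder, chuck_holder, level, pliers, ratchet, canister from where it was at the start of the episode below 0.02 m); the robot touches nothing.
It fails at once if the collet holder presses or knocks on the stand with more than 50 N (all contact forces between them added up, the taper's wedging included) (contact force between collet_holder and stand above 50 N).
It fails at once if another holder, the level, the pliers, the ratchet or the canister is moved more than 20 mm (distance of any of slim_holder, chuck_holder, level, pliers, ratchet, canister from where it was at the start of the episode above 0.02 m).
It also fails if it takes over 64 s, if anything falls off the work surface, if the arm or the gripper's body presses on something with over 40 N, if the wrist force passes 120 N, or if a joint passes its speed limit or range.

## Robot

A 7-joint arm with a two-finger parallel gripper is mounted at the origin on the work surface. World frame = base frame: x ahead of the robot, y to its left, z up, the work surface at z = 0. Lengths are in mm, angles in rad, forces in N, time in s.
With the tool pointing down it reaches from about 425 to 875 mm from the base axis. Payload 8.4 kg.
Tool frame: the origin (TCP) lies at the very end of the fingers, on their centre line; the grasp point (between the pads) lies 19 mm behind it; z points along the fingers, x is the direction in which the jaws open and shut, and the axes are right-handed (so a half turn about z gives the same grasp; the last joint's range is limited). The gripper opens to 87 mm and grips with 3 to 60 N. Pads are 19 mm wide; open, the fingers measure 117 mm over their backs; the gripper's body (75 mm by 190 mm) begins 51 mm behind the grasp point.
Start: joints at [-1.246, 0.333, 0.04, 1.465, -0.013, 1.343, -0.059], TCP at [267.295, 592.467, 222.546] pointing down, gripper open.
Joint ranges: [-2.58, 2.58], [-0.38, 2.09], [-1.3, 1.39], [0.25, 2.4], [-1.5, 4.64], [0.08, 2.09], [-2.65, 2.65]. Speed limits (rad/s): [2.22, 2.22, 2.79, 2.79, 3.14, 3.14, 3.14].

## Interface

Orientations are given as a rotation vector (axis times angle).
In Python, from rig import r, gripper_to, solver, imaging gives the robot as it stands. Calls block until the motion is done:
- r.reach(position, orientation): joint-space move of the TCP to a pose.
- r.movel(position, orientation=None, feed=150, force_limit=None): straight line of the TCP; orientation=None keeps the orientation; feed is the mean speed in mm/s. With force_limit (N) it stops when the force on the tool has changed by that much, and returns True; else False.
- r.movej(angles): joint-space move.
- gripper_to(opening): finger opening in mm; the grip force is fixed at half the most; returns when the fingers have stopped.
- r.sleep(seconds).
- solver.ik(position, orientation): joint angles nearest the present ones, or None.
- imaging.get_image(name): name is "scene" or "top" or "wrist"; returns the picture (384x512x3 uint8, red, green, blue); there is no depth.
- imaging.camera_info(name): a dict with "fx", "fy", "cx", "cy" (pixels), "k1" (the pictures are not rectified: a ray, as slopes to the right and down, at radius r is drawn at 1 + k1 r^2 times it, then the intrinsics apply), "position" and "rotation" of the camera in the world; the wrist camera has in their place "hand_eye" (4x4, takes a point from camera to tool coordinates, whose origin is the TCP and whose axes are the tool frame's). Camera axes: x right, y down, z forward; pixel columns grow to the right and rows downward; lengths in mm; the calibration is good to about 2 mm. A picture is of the moment at which its call begins: read the wrist's pose just before it. camera_info takes no time and is no camera call.
A pose or a line that the arm cannot do raises r.IKError and nothing moves.
- r.hand_in(): hands the job in, once; it reports no verdict.
Readings, each from a call of its own:
- r.get_time(): time.
- r.get_qpos(): joint angles.
- r.get_joint_velocities(): joint speeds.
- r.get_joint_efforts(): joint torques, N m.
- r.get_tcp_pos(): TCP position.
- r.get_tool_rot(): TCP orientation.
- r.get_ft_force(): force on the tool from outside, world axes, zero at the start.
- r.get_ft_torque(): the same for the moment, N m.
- r.get_finger_gap(): finger opening in mm.
Only numpy, scipy, OpenCV 4.12 (cv2) and the standard library are available. Lean on these libraries where they do the work, as an engineer would, in place of code of your own. Each camera call takes 0.05 s, during which the arm holds its last target.

## Working session

There is one attempt and no reset: what is moved stays moved. The work goes in short steps, each a Python script; the robot and the scene stay as the last script left them, time stands still between calls to the robot, and variables do not carry over. Pictures are saved under pics/ and viewed, and the job is handed in when it is done.

```bash
ls; mkdir -p pics
python3 - <<'E'
from rig import r, gripper_to, solver, imaging
import cv2
for n in ("scene","top","wrist"):
    im=imaging.get_image(n); cv2.imwrite(f"pics/{n}0.png",im[:,:,::-1])
    print(n,imaging.camera_info(n))
print(r.get_time(),r.get_tcp_pos(),r.get_tool_rot(),r.get_ft_force())
E
```

```text
pics
scene {'fx': 385.66297451627287, 'fy': 385.66297451627287, 'cx': 254.36265505220626, 'cy': 195.24897241734135, 'k1': -0.06390518585959751, 'position': array([1091.62766708, -514.72190562,  589.20501196]), 'rotation': array([-2.06835235, -0.88830822,  0.43938047])}
top {'fx': 402.29016654920315, 'fy': 402.29016654920315, 'cx': 259.65781891929925, 'cy': 192.66030891358557, 'k1': -0.12367118686221883, 'position': array([ 463.89336012,  -46.3388208 , 1010.13685884]), 'rotation': array([-2.13710592,  2.18345214, -0.07088514])}
wrist {'fx': 293.57263040338256, 'fy': 293.57263040338256, 'cx': 256.81398888488735, 'cy': 196.06381720934075, 'k1': 0.006678004062006363, 'hand_eye': array([[ 9.99999986e-01,  1.41427860e-04,  9.32711494e-05,
         2.89538210e-01],
       [-1.60582728e-04,  9.66722836e-01,  2.55825982e-01,
        -6.83790063e+01],
       [-5.39864288e-05, -2.55825993e-01,  9.66722845e-01,
        -1.62378314e+02],
       [ 0.00000000e+00,  0.00000000e+00,  0.00000000e+00,
         1.00000000e+00]])}
0.15 [267.13054542 592.17310315 221.87751333] [ 2.63839258e+00  1.70416969e+00 -1.60072892e-03] [-0.24938396 -0.89405013 -0.24837924]
```

View pics/scene0.png

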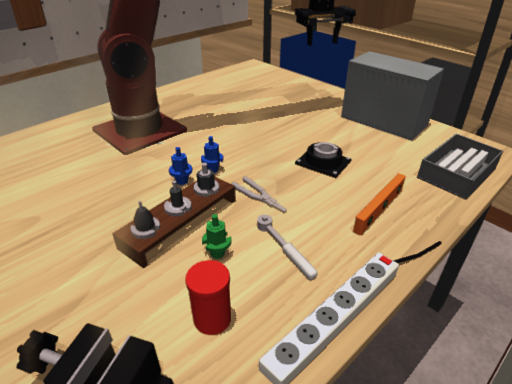

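View pics/top0.png

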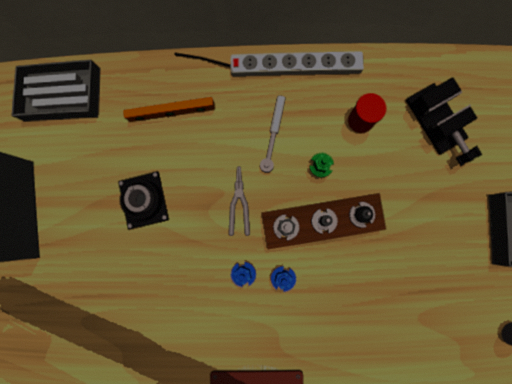

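View pics/wrist0.png

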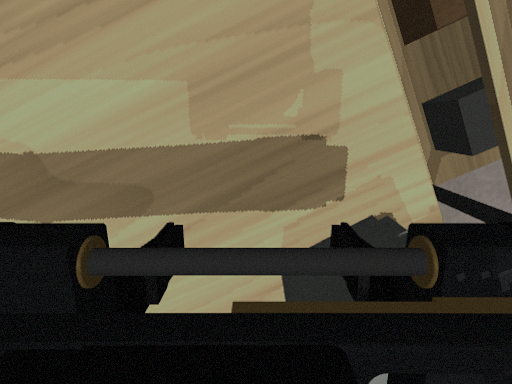

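Candidates in the top picture are the rack places at (286,228), (324,220) and (364,214), two blue look-alikes at (243,273) and (283,279), and a green one at (321,165). The stand is at (143,200). I'll check the rack closely.

Run:
```python
import cv2,numpy as np
a=cv2.imread("pics/top0.png")[180:255,250:400]; b=cv2.imread("pics/scene0.png")[150:240,120:250]; c=cv2.imread("pics/top0.png")[165:235,110:180]
a=cv2.resize(a,None,fx=5,fy=5,interpolation=2); a=cv2.convertScaleAbs(a,alpha=1.8)
cv2.imwrite("pics/a.png",a)
b=cv2.resize(b,None,fx=5,fy=5,interpolation=2);cv2.imwrite("pics/b.png",b)
c=cv2.convertScaleAbs(cv2.resize(c,None,fx=8,fy=8,interpolation=2),alpha=1.8);cv2.imwrite("pics/c.png",c)
```

```text
(no output)
```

View pics/a.png

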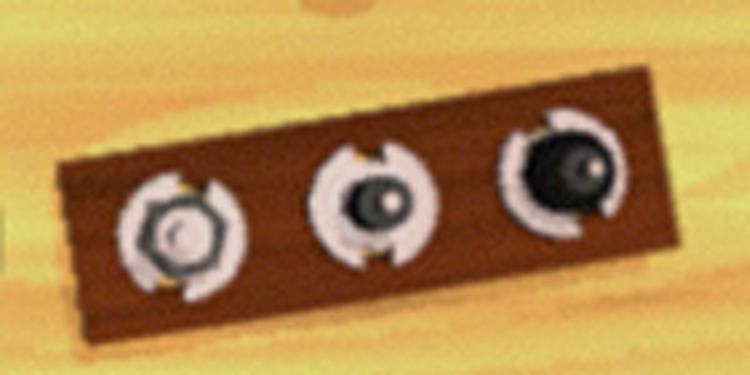

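View pics/b.png

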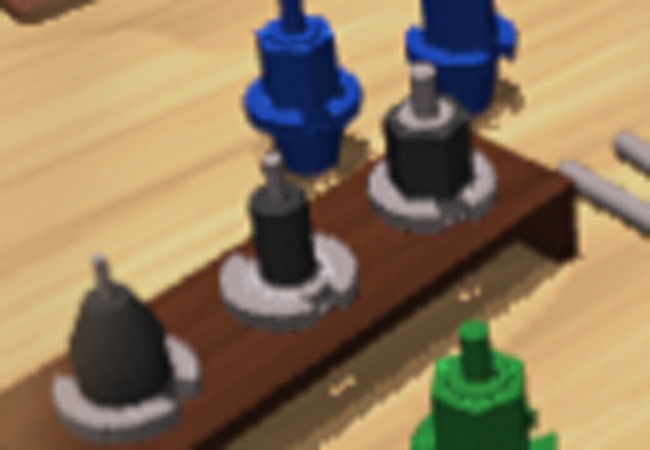

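View pics/c.png

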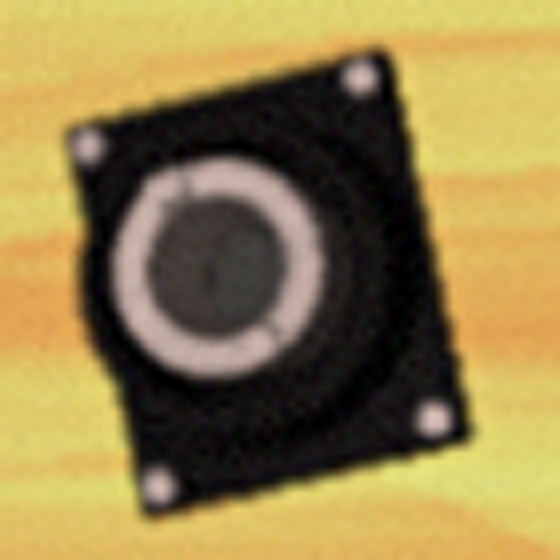

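The left rack place at (286,228) is the collet holder. It has a hexagonal rim with a shank in the middle, and the scene view confirms it. Next to it are the slim nose at (324,220) and the chuck at (364,214). The stand's keys show near (133,189) and (144,206). Now I'll measure roughly from the top view, then closer with the wrist camera.

```bash
cat > h.py <<'E'
from rig import r, gripper_to, solver, imaging
import cv2, numpy as np
from scipy.spatial.transform import Rotation as R
def campose(n,tcp=None,rot=None):
    i=imaging.camera_info(n)
    if n!='wrist': return i,np.array(i['position']),R.from_rotvec(i['rotation']).as_matrix()
    H=i['hand_eye']; T=R.from_rotvec(rot).as_matrix()
    return i,T@H[:3,3]+np.array(tcp),T@H[:3,:3]
def rays(n,px,tcp=None,rot=None):
    i,p,M=campose(n,tcp,rot)
    K=np.array([[i['fx'],0,i['cx']],[0,i['fy'],i['cy']],[0,0,1]])
    u=cv2.undistortPoints(np.array(px,float).reshape(-1,1,2),K,np.array([i['k1'],0,0,0.])).reshape(-1,2)
    return p,np.c_[u,np.ones(len(u))]@M.T
def onplane(n,px,z,tcp=None,rot=None):
    p,d=rays(n,px,tcp,rot); return p+d*((z-p[2])/d[:,2])[:,None]
def proj(n,P,tcp=None,rot=None):
    i,p,M=campose(n,tcp,rot); c=(np.atleast_2d(P)-p)@M; s=c[:,:2]/c[:,2:]
    s=s*(1+i['k1']*(s**2).sum(1,keepdims=True)); return s*i['fx']+[i['cx'],i['cy']]
def down(yaw):  # tool x axis at world yaw, z down
    c,s=np.cos(yaw),np.sin(yaw)
    return R.from_matrix(np.array([[c,s,0],[s,-c,0],[0,0,-1]])).as_rotvec()
def yawof(rv):
    m=R.from_rotvec(rv).as_matrix(); return np.arctan2(m[1,0],m[0,0])
def snap(name):
    t,q=r.get_tcp_pos(),r.get_tool_rot(); im=imaging.get_image('wrist')
    cv2.imwrite(f'pics/{name}.png',im[:,:,::-1]); np.savez(f'pics/{name}.npz',t=t,q=q); return im,t,q
E
python3 - <<'E'
from h import *
print('yaw0',yawof(r.get_tool_rot()))
# rack corners from crop a/5+(250,180)
rc=np.array([[58,162],[648,66],[680,245],[88,345]])/5+[250,180]
P=onplane('top',rc,46);print(P.round(1)); c=P.mean(0)
print('rack',c,np.linalg.norm(P[0]-P[1]),np.linalg.norm(P[1]-P[2]))
e=P[0]-P[1];print('y dir ang',np.arctan2(e[1],e[0]))
print('nut', onplane('top',np.array([[183,235]])/5+[250,180],56))
sc=np.array([[88,146],[360,76],[435,418],[158,486]])/8+[110,165]
P=onplane('top',sc,10);print(P.round(1),P.mean(0))
print('sleeve',onplane('top',np.array([[218,267],[185,190],[275,330]])/8+[110,165],50))
E
```

```text
yaw0 1.1469922014398126
[[ 506.7  -24.2   46. ]
 [ 546.5 -310.1   46. ]
 [ 459.9 -321.9   46. ]
 [ 419.2  -36.7   46. ]]
rack [ 483.08065874 -173.24456396   46.        ] 288.6208414632112 87.32347910959152
y dir ang 1.7088426649588389
nut [[470.48915292 -82.84400582  56.        ]]
[[590.1 336.1  10. ]
 [610.3 246.4  10. ]
 [501.  221.8  10. ]
 [480.9 311.9  10. ]] [545.59664704 279.03699744  10.        ]
sleeve [[546.78101012 278.95743939  50.        ]
 [570.69721992 289.62407515  50.        ]
 [527.14829722 260.8999574   50.        ]]
```

Run:
```python
from h import *
def over(xy,yaw,z):
    ty=np.array([np.sin(yaw),-np.cos(yaw)]); return [*(np.array(xy)+68.4*ty),z]
r.reach(over((545.6,279),0.58,210),down(0.58)); r.sleep(0.3); snap('w_stand')
print(r.get_time(),r.get_qpos().round(2))
r.reach(over((470.5,-82.8),0.28,230),down(0.28)); r.sleep(0.3); snap('w_nut')
print(r.get_time(),r.get_qpos().round(2))
for n in('w_stand','w_nut'):
    cv2.imwrite(f'pics/{n}_c.png',cv2.resize(cv2.imread(f'pics/{n}.png')[20:220,130:390],None,fx=3,fy=3,interpolation=2))
```

```text
2.275 [-0.76  0.3   0.4   1.57 -0.12  1.3   0.24]
4.05 [-0.49  0.03  0.72  1.82 -0.02  1.3   0.52]
```

View pics/w_stand_c.png

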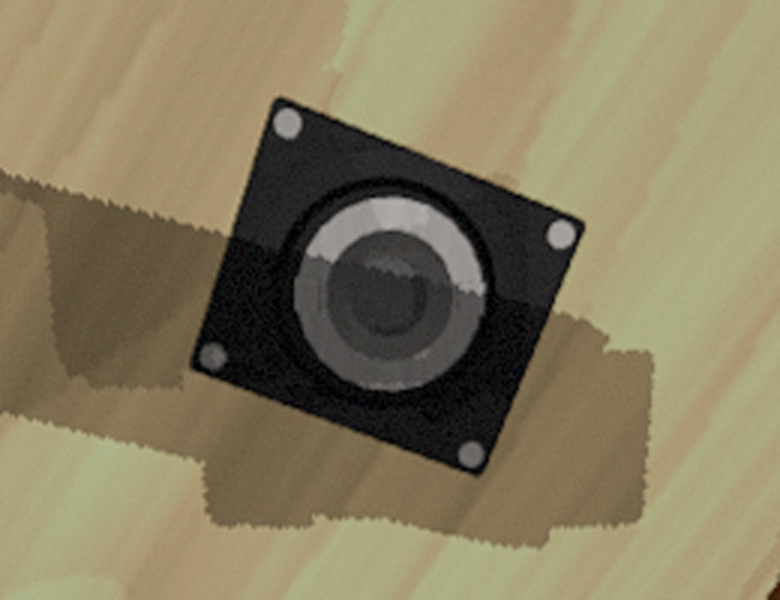

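View pics/w_nut_c.png

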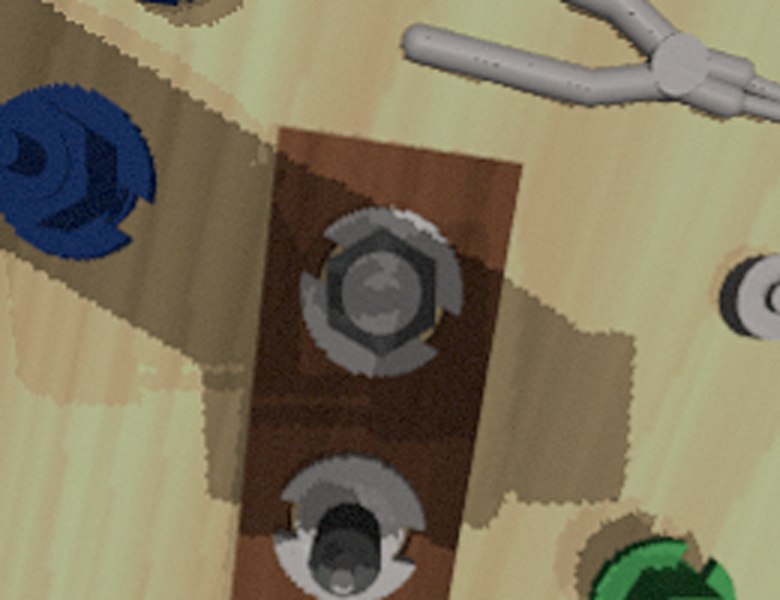

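The nut's hexagon is centred at crop (381,294), with one pair of flats square to tool x at yaw 0.28. The stand's ring is centred near crop (390,293), with faint key marks at left (318,288) and right (470,~295). I'll enhance and measure.

Run:
```python
from h import *
s=cv2.imread('pics/w_stand.png',0); d=np.load('pics/w_stand.npz')
c=cv2.resize(s[78:160,215:310],None,fx=8,fy=8,interpolation=2)
c=cv2.createCLAHE(6,(3,3)).apply(c); cv2.imwrite('pics/w_stand_e.png',c)
cv2.imwrite('pics/top_e.png',cv2.createCLAHE(4,(2,2)).apply(cv2.resize(cv2.imread('pics/top0.png',0)[178:218,115:160],None,fx=14,fy=14,interpolation=2)))
n=cv2.imread('pics/w_nut.png',0);c=cv2.resize(n[78:160,215:300],None,fx=8,fy=8,interpolation=2);cv2.imwrite('pics/w_nut_e.png',cv2.createCLAHE(4,(3,3)).apply(c))
f=lambda a:np.array(a,float)/3+[130,20]
P=onplane('wrist',f([[287,123],[561,234],[471,454],[212,356]]),10,d['t'],d['q']);print(P.round(1),P.mean(0))
print(onplane('wrist',f([[390,293]]),50,d['t'],d['q']))
```

```text
[[481.9 314.   10. ]
 [592.4 338.8  10. ]
 [612.7 248.1  10. ]
 [502.2 223.5  10. ]] [547.29019433 281.11857871  10.        ]
[[548.46827653 283.24412648  50.        ]]
```

View pics/w_stand_e.png

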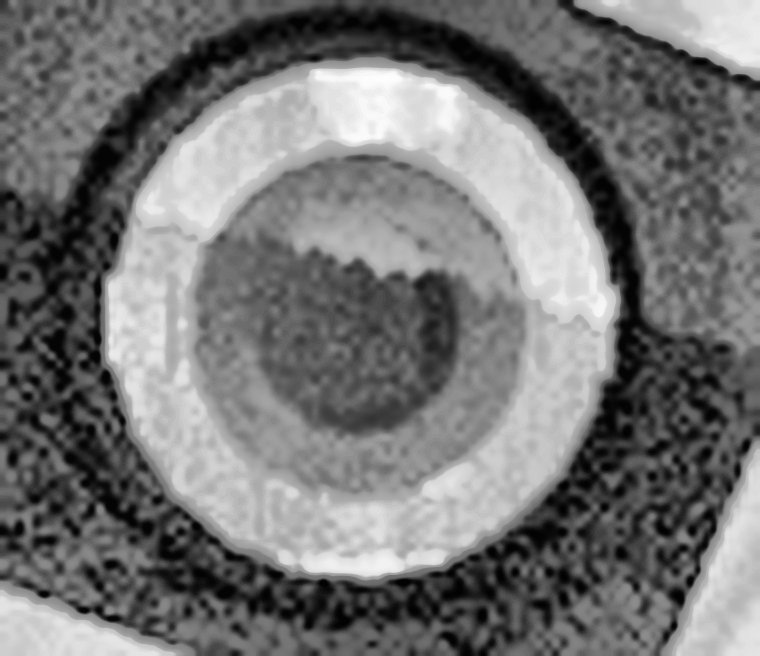

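View pics/top_e.png

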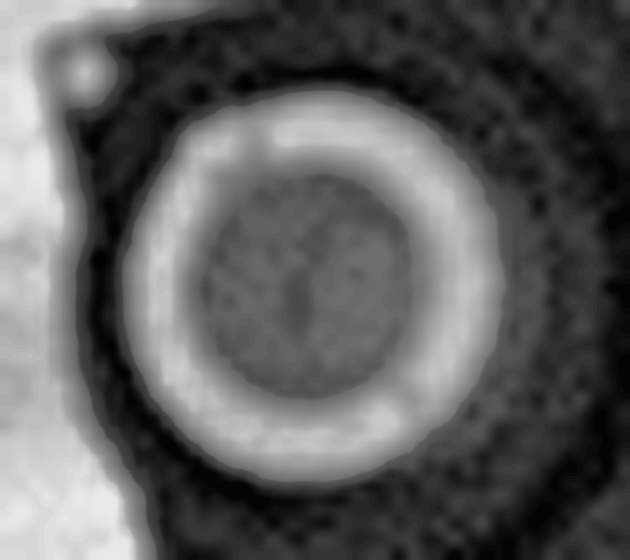

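View pics/w_nut_e.png

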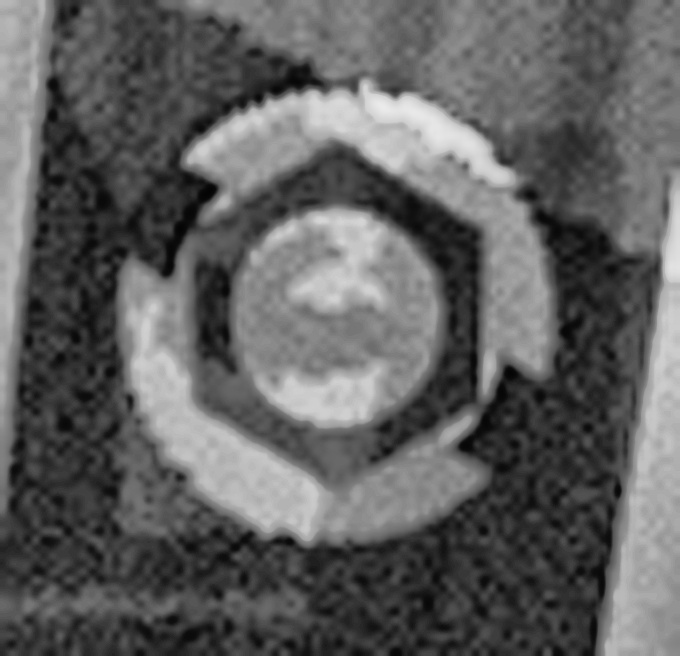

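Run:
```python
from h import *
d=np.load('pics/w_nut.npz'); f=lambda a:np.array(a,float)/8+[215,78]-0.44
print(yawof(d['q']),d['t'])
print('nut',onplane('wrist',f([[337,319]]),92,d['t'],d['q']), 'fl',onplane('wrist',f([[335,317]]),56,d['t'],d['q']))
s=onplane('wrist',f([[152,213],[518,422]]),56,d['t'],d['q']);e=s[1]-s[0];print('holder yaw',np.arctan2(e[1],e[0]))
h=onplane('wrist',f([[192,300],[482,300]]),92,d['t'],d['q']);print('AF',np.linalg.norm(h[1]-h[0]))
d=np.load('pics/w_stand.npz')
g=cv2.imread('pics/w_stand.png',0); g=cv2.GaussianBlur(g,(3,3),0)[78:155,222:298]
m=(g>62).astype(np.uint8); print(np.percentile(g,[5,25,50,75,95]))
cs,_=cv2.findContours(m,cv2.RETR_EXTERNAL,2)
for c in cs:
    if cv2.contourArea(c)>1500:
        (x,y),rad=cv2.minEnclosingCircle(c);E=cv2.fitEllipse(c);print((x,y),rad,E,cv2.contourArea(c)); 
        p=onplane('wrist',[[E[0][0]+222,E[0][1]+78]],50,d['t'],d['q']);print(p)
k=onplane('wrist',f([[172,325],[548,333]]),55,d['t'],d['q']);e=k[1]-k[0];print('key',np.arctan2(e[1],e[0]),k)
```

```text
0.28109968768585697 [ 489.70157425 -147.97441282  229.89778011]
nut [[471.33038552 -80.49368852  92.        ]] fl [[470.97145861 -80.19945603  56.        ]]
holder yaw -0.22242277793493584
AF 35.724786478958976
[  8.  19.  47.  78. 149.]
(37.40851593017578, 39.12776184082031) 32.327980041503906 ((37.55148696899414, 38.8557014465332), (61.03212356567383, 63.79250717163086), 5.118361473083496) 3060.5
[[547.61368303 283.67535091  50.        ]]
key 0.560480038475909 [[527.81835467 269.03881877  55.        ]
 [569.42463961 295.15169132  55.        ]]
```

Run:
```python
from h import *
p=[471.1,-81.0]; Y=0.288
r.reach([*p,150],down(Y)); print(r.movel([*p,61],down(Y),feed=80,force_limit=8), r.get_tcp_pos(),r.get_ft_force().round(1))
gripper_to(30); r.sleep(0.2)
print(r.get_finger_gap(),r.get_tcp_pos(),r.get_ft_force().round(1),r.get_time())
r.movel([*p,75],down(Y),feed=40); r.sleep(.2); print(r.get_ft_force().round(1),r.get_finger_gap())
r.movel([*p,150],down(Y),feed=100); r.sleep(.3); print(r.get_ft_force().round(1),r.get_ft_torque().round(2),r.get_finger_gap(),r.get_time())
snap('w_held')
for n in('scene','top'): cv2.imwrite(f'pics/{n}1.png',imaging.get_image(n)[:,:,::-1])
a=cv2.imread('pics/scene1.png')[80:250,100:300]; cv2.imwrite('pics/held.png',cv2.resize(a,None,fx=3.5,fy=3.5,interpolation=2))
```

```text
False [471.53256408 -81.0217236   61.46459571] [ 0.9  0.2 -0.3]
35.915643528290836 [470.89718286 -81.07543592  60.95392949] [-1.8 -0.8  2. ] 6.9167
[-0.7 -0.3 -5.6] 35.60123379769475
[ 0.2 -0.1 -4.9] [-0.09  0.   -0.  ] 35.602118900024664 8.8167
```

View pics/held.png

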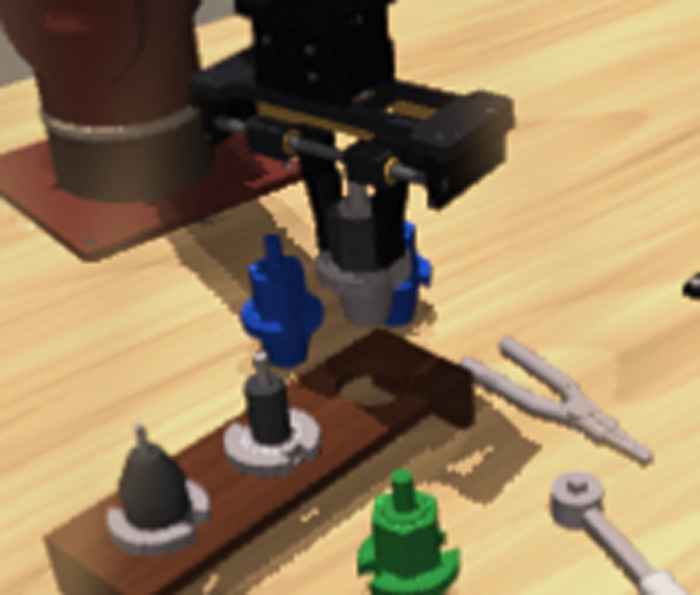

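View pics/w_held.png

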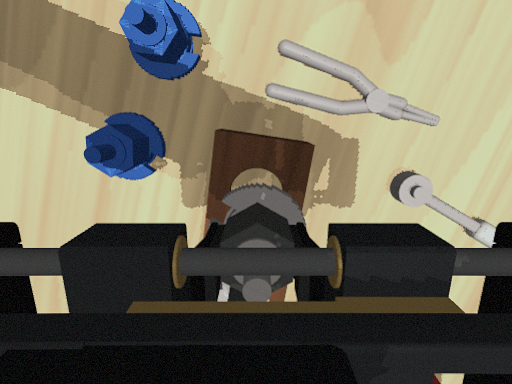

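The grasp is good: the holder is upright, the gap is 35.6 mm and the neighbours haven't moved. The wrist view shows the nut held between the jaws around (258,245). Now I'll take it over the stand and lower it slowly with the slots already lined up on the measured key line.

Run:
```python
from h import *
p=[547.5,282.]; Y=1.083
r.movel([471,-81,175],down(0.288),feed=120)
r.reach([*p,170],down(Y)); r.movel([*p,95],down(Y),feed=80); r.sleep(.3)
print(r.get_time(),r.get_tcp_pos(),r.get_ft_force().round(1),r.get_qpos().round(2))
for z in (84,78,74,71,69,67,65):
    s=r.movel([*p,z],down(Y),feed=12,force_limit=5); print(z,s,r.get_tcp_pos().round(2),r.get_ft_force().round(1),r.get_ft_torque().round(2))
    if s: break
print(r.get_time())
```

```text
12.0917 [547.61685837 282.08508068  95.29882213] [-0.2 -0.7 -6. ] [-0.84  0.37  0.37  1.72 -0.15  1.08  0.65]
84 False [547.57 282.05  84.09] [-0.   0.4 -4.9] [-0.04 -0.03  0.  ]
78 False [547.49 282.01  77.99] [-0.6 -1.1 -6.1] [-0.01 -0.01  0.05]
74 False [547.45 281.94  73.9 ] [ 0.  -0.  -5.1] [-0.07 -0.04 -0.03]
71 False [547.42 281.94  70.87] [-0.1  0.1 -5.5] [-0.    0.   -0.03]
69 False [547.41 281.97  68.88] [-1.2  0.1 -5.9] [ 0.04 -0.04 -0.04]
67 False [547.41 281.96  66.87] [-0.2 -0.1 -6.6] [ 0.01 -0.02 -0.02]
65 False [547.5  281.95  64.95] [ 0.6  0.8 -5.3] [-0.02 -0.02 -0.02]
15.6417
```

There's no contact yet at the nominal home height, so I'll continue in small steps.

Run:
```python
from h import *
p=[547.5,282.]; Y=1.083
cv2.imwrite('pics/sceneA.png',imaging.get_image('scene')[:,:,::-1])
for z in (64,63,62,61):
    s=r.movel([*p,z],down(Y),feed=8,force_limit=4); r.sleep(.15); print(z,s,r.get_tcp_pos().round(2),r.get_ft_force().round(1),r.get_ft_torque().round(2))
    if s: break
print(r.get_time())
cv2.imwrite('pics/sceneB.png',imaging.get_image('scene')[:,:,::-1])
cv2.imwrite('pics/ab.png',np.hstack([cv2.resize(cv2.imread(f'pics/scene{k}.png')[95:185,285:365],None,fx=5,fy=5,interpolation=2) for k in 'AB']))
```

```text
64 True [547.92 282.06  64.77] [ 0.4 -0.1  5.7] [-0.09  0.11 -0.  ]
16.05
```

View pics/ab.png

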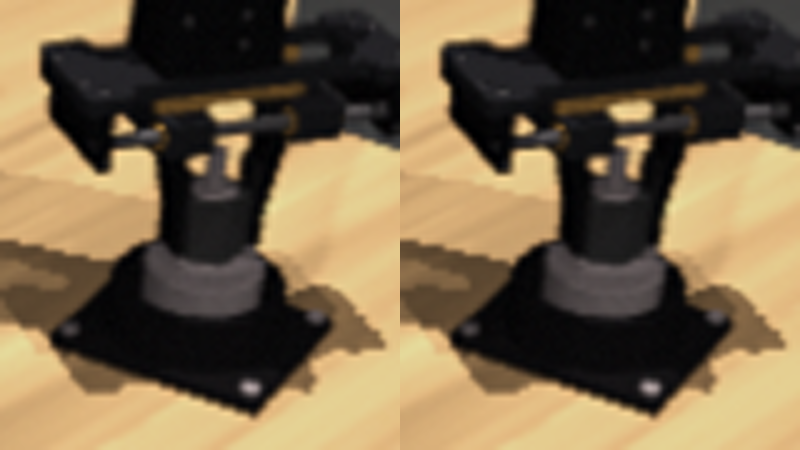

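Contact came at TCP z = 64.8, and fully home is about 65 (on the keys would be 70). In the image the flange looks flush. I'll confirm with a small twist: a seated holder drags the stiff sleeve at about 0.2 N m, while one on the keys slides freely.

Run:
```python
from h import *
p=list(r.get_tcp_pos()); p=[p[0],p[1],64.7]
for dy in (0,.06,.12,.17,.1,.04,0):
    r.movel(p,down(1.083+dy),feed=10); r.sleep(.15)
    print(dy,r.get_tcp_pos().round(2),r.get_ft_force().round(1),r.get_ft_torque().round(2))
print(r.get_time())
```

```text
0 [548.01 282.05  64.83] [-1.1 -1.6  1.5] [-0.13  0.23  0.01]
0.06 [548.09 282.07  64.85] [0.6 0.1 1.3] [-0.13 -0.06  0.11]
0.12 [548.14 282.02  64.84] [ 1.5 -0.3  2.5] [-0.13 -0.19 -0.03]
0.17 [548.13 281.97  64.81] [ 2.  -0.3  2.4] [-0.18 -0.34 -0.02]
0.1 [547.93 282.06  64.81] [ 0.4 -0.1  3.6] [-0.16 -0.16 -0.12]
0.04 [547.89 282.1   64.77] [-0.4 -0.6  4.6] [-0.17  0.04 -0.11]
0 [548.03 281.94  64.76] [ 0.  -1.   5.1] [-0.28 -0.07  0.06]
19.0
```

The twist torques (about 0.1 N m) are inconclusive, so I'll release gently, back off and look. Regripping is possible if needed.

Run:
```python
from h import *
gripper_to(60); r.sleep(.3); gripper_to(87); t=r.get_tcp_pos()
print(t,r.get_ft_force().round(1))
r.movel([t[0],t[1],150],down(1.083),feed=90)
Y=0.58; ty=np.array([np.sin(Y),-np.cos(Y)])
r.reach([548+68.4*ty[0],282+68.4*ty[1],210],down(Y)); r.sleep(.4); snap('w_set'); cv2.imwrite('pics/sceneC.png',imaging.get_image('scene')[:,:,::-1]);cv2.imwrite('pics/topC.png',imaging.get_image('top')[:,:,::-1])
print(r.get_time())
cv2.imwrite('pics/w_set_c.png',cv2.resize(cv2.imread('pics/w_set.png')[70:170,200:315],None,fx=6,fy=6,interpolation=2))
cv2.imwrite('pics/sceneC_c.png',cv2.convertScaleAbs(cv2.resize(cv2.imread('pics/sceneC.png')[105:185,285:365],None,fx=7,fy=7,interpolation=2),alpha=1.8))
```

```text
[547.91714205 282.03233517  64.71110131] [ 0.1 -0.6  0.2]
22.9
```

View pics/w_set_c.png

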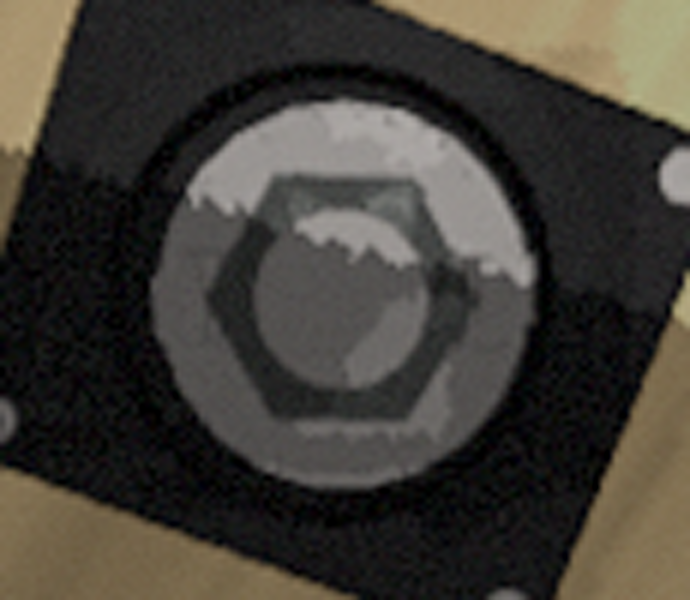

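View pics/sceneC_c.png

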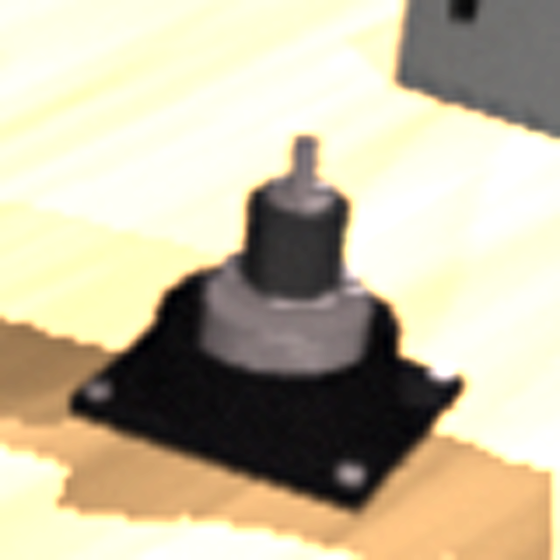

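Run:
```python
from h import *
g=cv2.imread('pics/w_set.png',0)[80:160,215:300]
cv2.imwrite('pics/w_set_e.png',cv2.createCLAHE(6,(3,3)).apply(cv2.resize(g,None,fx=7,fy=7,interpolation=2)))
d=np.load('pics/w_set.npz')
# flange/sleeve and nut centres
f=lambda a:np.array(a,float)/6+[200,70]-.42
print(onplane('wrist',f([[342,297]]),96,d['t'],d['q']),onplane('wrist',f([[344,296]]),60,d['t'],d['q']))
for z in (121,126): print(proj('scene',[547.6,281.5,z]))
# reference: screws
print(proj('scene',[[612.7,248.1,10],[502.2,223.5,10],[592.4,338.8,10],[481.9,314,10]]), 'shank top seen',np.array([306,138])/7+[285,105])
print('screws seen',(np.array([[350,475],[98,390],[445,375]])/7+[285,105]))
# before: same point on rack (z 12+105)
print('rack ref',proj('scene',[471.1,-81,117]))
```

```text
[[548.2062493  282.55727357  96.        ]] [[548.41650891 282.81029598  60.        ]]
[[328.34233387 124.32542908]]
[[328.55489961 122.64162825]]
[[335.18090851 173.05833489]
 [298.58179686 160.65365924]
 [348.46080799 158.30265401]
 [313.28662177 147.2026185 ]] shank top seen [328.71428571 124.71428571]
screws seen [[335.         172.85714286]
 [299.         160.71428571]
 [348.57142857 158.57142857]]
rack ref [[203.86016836 163.75372436]]
```

View pics/w_set_e.png

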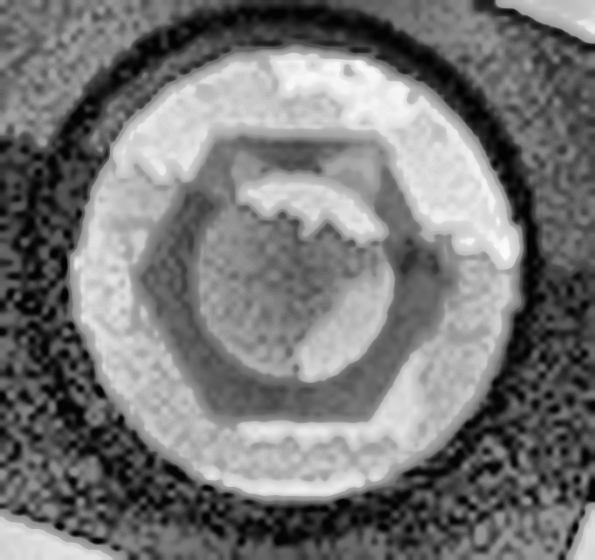

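The shank top sits at row 124.7, against 124.3 predicted for home and 122.6 for on the keys. The screws agree within 0.4 px, which matches the contact height. Next is a quick check that nothing else moved, then I'll hand in.

Run:
```python
from h import *
a=cv2.imread('pics/top0.png',0).astype(float);b=cv2.imread('pics/topC.png',0).astype(float)
for n,(u,v,w) in dict(slim=(324,220,14),chuck=(364,214,15),level=(170,109,48),pliers=(239,202,36),ratchet=(273,134,40),can=(368,112,20)).items():
    A=a[v-w:v+w,u-w:u+w];B=b[v-w:v+w,u-w:u+w]; print(n,np.round(cv2.phaseCorrelate(A,B)[0],2))
print(r.get_tcp_pos(),r.get_ft_force().round(1)); r.hand_in()
```

```text
slim [ 0.09 -0.03]
chuck [ 0.01 -0.14]
level [0.23 0.12]
pliers [-0.05 -0.04]
ratchet [0.01 0.03]
can [-0.03  0.06]
[585.39011309 224.90205919 209.88957147] [-0.7 -0.   0.5]
the job is handed in; nothing more can be done
```

I took the collet holder from the rack's left place, lowered it into the stand's sleeve with its slots lined up on the keys, and let go. I handed in at about 23 s of the 64 s allowed. It dropped home at the first measured angle, so I did not need to turn it onto the keys. My only turning was a small back-and-forth twist as a test.

- **Seating height:** first contact came at a height that puts the holder's origin about 15.8 mm above the stand's underside (home is 16, on the keys 21). The scene camera agreed: the shank top was at row 124.7, against 124.3 expected for home and 122.6 for on the keys.
- **Position and upright:** the holder sits about 1.5 mm from the stand's axis, and it looked upright in the pictures. I did not measure the tilt as a number.
- **Force:** the highest tool force I read on the stand was about 6 N, or roughly 11 N of push once the holder's weight is counted. I had no direct reading of the contact force itself.
- **Other items:** none of the other holders or tools moved by more than 0.3 pixel in the top view. The gripper was clear of everything at hand-in.

Three checks were weak or disagreed:

- **Twist test:** it was inconclusive, showing only about 0.1 N m.
- **Key view:** the keys in the slots could not be clearly seen from above.
- **Cameras:** the top and wrist cameras differed by 2 to 5 mm in y. The floating sleeve took that up without trouble.

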